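# Close up the serviced mini PC

## Task

A stubby screwdriver was left lying in the open wide bay of the small PC. Take it out and lay it flat in the steel tool tray without dropping it, while both covers are still up; then press the wide and the narrow cover down until each snaps and stays fully shut, flush with the case. Leave everything else on the bench where it is.

Things in the scene. Friction and masses are not known exactly. Their poses are not given: they have to be found in the camera images.
- pc: the small PC: dark steel case 260 (x) x 330 (y) x 125 mm high, flat on the bench, fixed. Origin: centre of its underside; x points away from its front (robot) side, y left, z up. Two bays in its top, floors 93 mm above the bench: wide bay x -78..70, y -47..149 mm; narrow bay x -78..70, y -151..-65 mm. Plain top decks before and behind them
- cover_wide (a joint): opening angle of the wide cover (rad): 0 = shut, flush; stop at 1.05. Black plate 146 mm from hinge to free edge, 192 wide, 5 thick, hinged at the FAR (+x) edge of the wide bay: it leans towards the robot over the bay like a roof. A light spring (2 N at the edge) lifts it again unless snapped. The snap catch, under the free edge, resists from about 0.08 rad down
- cover_narrow (a joint): opening angle of the narrow cover (rad): 0 = shut, flush; stop at 1.05. Black plate 146 mm from hinge to free edge, 82 wide, 5 thick, hinged at the NEAR (-x) edge of the narrow bay, so it leans away from the robot and its outer face looks to the robot. Spring and catch as on the wide cover
- cover_wide_hinge (a point): middle of the wide cover's hinge line, on the case, level with the case's top face (125 mm up); axes as pc, the hinge line is along y
- cover_narrow_hinge (a point): middle of the narrow cover's hinge line, on the case, level with the case's top face; axes as pc, the hinge line is along y
- cover_wide_edge (a point): middle of the wide cover's free edge, on its outer (upper) face, 145 mm from the hinge line; moves with the cover. Pressing down here with about 10 to 20 N snaps the catch, which then holds by itself
- cover_narrow_edge (a point): middle of the narrow cover's free edge, on its outer (upper) face, 145 mm from the hinge line; moves with the cover. Pressing down here with about 10 to 20 N snaps the catch, which then holds by itself
- driver_mid (a point): centre of the stubby screwdriver's handle: black, squared, 62 mm long, 24 x 24 mm in section; x = along it to the blade, z up. Steel blade 9 mm thick, its tip 63 mm from here. It lies on the wide bay's floor, blade away from the robot, under the leaning wide cover: a gripper straight from above meets the cover, so the tool must lean back towards the robot. About 70 g
- tray_in (a point): centre of the inner floor (4 mm above the bench) of the steel tool tray: outside 150 (x) x 210 (y) x 30 mm high, walls 4 mm, fixed to the bench
- carton: a bystander: cardboard box 120 (x) x 170 (y) x 60 mm high, fixed; origin under its centre
- tin: a bystander: round screw tin, 48 mm across, 22 mm high, loose on the deck behind the wide bay; origin under its centre
- mug: a bystander: black mug 80 mm across, 95 mm high, loose; origin under its centre
- cups: a bystander: stack of brown paper cups 76 mm across, 140 mm high, loose; origin under its centre
- bottle: a bystander: white pump bottle 68 mm across, 185 mm high, loose; origin under its centre
- mouse: a bystander: black computer mouse 105 x 60 x 30 mm, loose; origin under its centre
- harddrive: a bystander: hard drive 147 x 102 x 26 mm, loose; origin under its centre
- driver: the same screwdriver; origin under the middle of its handle, axes as driver_mid
Things that resemble listed ones, but are neither listed nor needed, are in the scene too. There is more than one size of the driver; the job needs the middle-sized.

How it is judged:
On the way:
1. the screwdriver lies released in the tray while both covers are still up (x of driver_mid in the frame of tray_in between -0.062 and 0.062 m and y of driver_mid in the frame of tray_in between -0.092 and 0.092 m and z of driver_mid in the frame of tray_in between 0 and 0.025 m and angle between driver_mid's own x axis and vertical above 1.35 rad and contact force between the fingers and driver below 0.1 N and linear speed of driver below 0.02 m/s and value of joint each of cover_wide, cover_narrow above 0.3 rad), for 0.2 s.
At the end, for the whole second after the job is handed in: the screwdriver lies flat (within 12 degrees) in the tray, released and at rest, its handle's centre within 62 mm (x) and 92 mm (y) of the tray's centre, and both covers are held shut by their catches, within 0.03 rad of flush (x of driver_mid in the frame of tray_in between -0.062 and 0.062 m and y of driver_mid in the frame of tray_in between -0.092 and 0.092 m and z of driver_mid in the frame of tray_in between 0 and 0.025 m and angle between driver_mid's own x axis and vertical above 1.35 rad and contact force between the fingers and driver below 0.1 N and linear speed of driver below 0.02 m/s and value of joint each of cover_wide, cover_narrow below 0.03 rad); the robot touches nothing.
It fails at once if the screwdriver is dropped (falls free faster than 1.1 m/s) (linear speed of driver above 1.1 m/s and contact force between the fingers and driver below 0.05 N).
It fails at once if a bystander (tin, mug, cups, bottle, mouse or hard drive) is shifted more than 30 mm (distance of any of tin, mug, cups, bottle, mouse, harddrive from where it was at the start of the episode above 0.03 m).
It also fails if it takes over 69 s, if anything falls off the work surface, if the arm or the gripper's body presses on something with over 40 N, if the wrist force passes 120 N, or if a joint passes its speed limit or range.

## Robot

A 6-joint arm with a two-finger parallel gripper is mounted at the origin on the work surface. World frame = base frame: x ahead of the robot, y to its left, z up, the work surface at z = 0. Lengths are in m, angles in rad, forces in N, time in s.
With the tool pointing down it reaches from about 0.375 to 0.9 m from the base axis. Payload 3.1 kg.
Tool frame: the origin (TCP) lies at the centre of the arm's flange, where the gripper is bolted on; the fingertips stand 182 mm ahead of it and the grasp point (between the pads) lies 164 mm ahead of it; z points along the fingers, y is the line along which they close (so a half turn about z gives the same grasp; the last joint's range is limited). The gripper opens to 87 mm and grips with 3 to 60 N. Pads are 19 mm wide; open, the fingers measure 117 mm over their backs; the gripper's body (75 mm by 190 mm) begins 51 mm behind the grasp point.
Start: joints at [-0.178, 0.527, 1.433, -0, 1.181, -0.178], TCP at [0.625, 0, 0.405] pointing down, gripper open.
Joint ranges: [-3.08, 3.08], [-0.75, 2.2], [0.22, 2.44], [-1.43, 4.57], [0, 2.65], [-2.85, 2.85]. Speed limits (rad/s): [2.79, 2.79, 3.14, 3.14, 3.14, 3.14].

## Interface

Orientations are given as a unit quaternion [x, y, z, w].
In Python, from rig import * gives the robot as it stands.
- The arm moves only by the tool move_arm, never from a script. Its argument "commands" is a list that holds one entry, the list of rows, each a list of 6 numbers: the shift along the tool's x, y, z in units of 40 mm (1.0 is 40 mm), then the turn, a rotation vector about the tool's x, y, z in rad. A call has 1 to 12 rows; each row is the pose to reach, as a shift and turn from the pose commanded when the call began, along the tool's axes at that moment; what a row does not reach only later rows make up. A row lasts 1/8 s, in which the tool goes at most 62.5 mm and 10.7 degrees, less where a joint would pass 70% of its speed; a pose out of reach is approached as far as the arm can. A call with a gripper value outside its range is refused whole. "claw" is the closure, from -1 (fully open) to 1 (shut), so that 0 is half open, set as the call begins (left out, the last holds). The fingers move at their own pace and stop on an object; "squeeze" is the grip in N (left out, the last holds). Time passes only in rows, so rows that repeat a pose let the fingers close. It gives the time, the measured TCP pose, the force, the opening and the grip force at its end, in the units of the state.
- get_obs(): the state, without advancing time (a new reading comes with each control period).
- camera(name): name is "scene" or "side" or "wrist"; returns a dict with "pixels" (420x560x3 uint8, blue, green, red), "range_z" (420x560 float32, m along the optical axis (not along the pixel's ray), 0 where there is no reading), "camera_matrix" (3x3 intrinsics, pixels), "extrinsics" (4x4, takes a point from world to camera coordinates). Camera axes: x right, y up, looking along -z (the intrinsics and any distortion apply to the point x, -y, -z); pixel columns grow to the right and rows downward; lengths in m; the calibration is good to about 2 mm. A picture is of the moment at which its call begins.
- hand_in(): hands the job in; it is judged then, once.
The state is a dict: "time": time; "q": joint angles; "joint_velocities": joint speeds; "joint_torque": joint torques, N m; "position": TCP position; "tool_rot": TCP orientation; "ft_force": force on the tool from outside, world axes, zero at the start; "moment": the same for the moment, N m; "grip_width": finger opening in m; "grip_force": force on a finger pad.
Only numpy, scipy, OpenCV 4.12 (cv2) and the standard library are available. Lean on these libraries where they do the work, as an engineer would, in place of code of your own. Each camera call takes 0.05 s, during which the arm holds its last target. There are 200 camera calls.

## Working session

There is one attempt and no reset: what is moved stays moved. The work goes in short steps, Python scripts to look and compute and a tool call to move; the robot and the scene stay as the last step left them, time stands still between calls to the robot, and variables do not carry over. Pictures are saved under pics/ and viewed, at most 10 in all, crops included, and the job is handed in when it is done.

Besides the shell and the picture viewer there is one more tool, called in YAML: its name, and indented under it one key for each argument. move_arm: Moves the arm, as the interface text tells. Its arguments: {"type":"object","properties":{"commands":{"type":"array","items":{"type":"array","items":{"type":"array","items":{"type":"number"}}}},"claw":{"type":"number"},"squeeze":{"type":"number"}},"required":["commands"]}

```bash
mkdir -p pics; ls; cat > h.py <<'E'
from rig import *
import numpy as np, cv2
from scipy.spatial.transform import Rotation as R
def cloud(c):
    K=c["camera_matrix"];E=c["extrinsics"];d=c["range_z"]
    v,u=np.mgrid[:d.shape[0],:d.shape[1]]
    p=np.stack([(u-K[0,2])/K[0,0]*d,-(v-K[1,2])/K[1,1]*d,-d],-1)
    w=(p-E[:3,3])@E[:3,:3]; w[d==0]=np.nan
    return w
E
python3 - <<'E'
from h import *
o=get_obs();print(o)
for n in("scene","side","wrist"):
    c=camera(n);cv2.imwrite(f"pics/{n}0.png",c["pixels"]);np.savez(f"{n}0.npz",**c)
    print(n,c["camera_matrix"].tolist(),(-c["extrinsics"][:3,:3].T@c["extrinsics"][:3,3]),c["extrinsics"][:3,:3].round(3).tolist(),(c["range_z"]==0).mean())
E
```

```text
pics
{'time': 0.0, 'q': array([-1.78480197e-01,  5.28469541e-01,  1.43390525e+00,  1.41733560e-05,
        1.18144256e+00, -1.78528478e-01]), 'joint_velocities': array([ 0.00115404, -0.00231693, -0.00173931, -0.00180333,  0.00143303,
       -0.00101006]), 'joint_torque': array([-5.45745443e-04, -4.40045428e+01, -1.76593530e+01,  6.32597599e-02,
        5.83207863e-02, -1.53719384e-04]), 'position': array([6.24649651e-01, 1.06685789e-04, 4.03768211e-01]), 'tool_rot': array([ 7.07091181e-01,  7.07121506e-01, -6.29008850e-04, -9.17444738e-04]), 'ft_force': array([ 0.07720089,  0.44934348, -0.21746626]), 'moment': array([0.02991675, 0.02226451, 0.01670847]), 'grip_force': 0.0, 'grip_width': 0.0869164655764239}
scene [[481.1211539919303, 0.0, 273.0625230596119], [0.0, 481.1211539919303, 203.39840081602935], [0.0, 0.0, 1.0]] [0.84064608 0.79496326 0.75804726] [[-0.958, 0.285, 0.016], [-0.158, -0.574, 0.803], [0.238, 0.767, 0.596]] 0.004128401360544218
side [[382.43082494874426, 0.0, 280.9832541113362], [0.0, 382.43082494874426, 208.0218534855825], [0.0, 0.0, 1.0]] [ 0.47270771 -0.89644267  0.60680226] [[0.992, -0.127, 0.001], [0.064, 0.508, 0.859], [-0.11, -0.852, 0.512]] 0.004068877551020408
wrist [[323.23341978223834, 0.0, 277.256485330654], [0.0, 323.23341978223834, 214.86765983813353], [0.0, 0.0, 1.0]] [0.62366918 0.0771038  0.38338236] [[1.0, 0.001, -0.003], [-0.001, 0.96, -0.281], [0.003, 0.281, 0.96]] 0.00407312925170068
```

View pics/scene0.png

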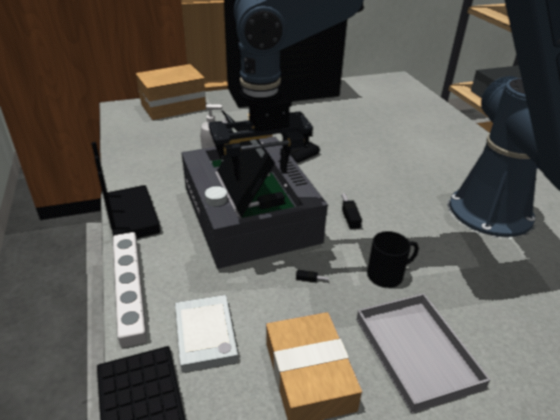

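View pics/side0.png

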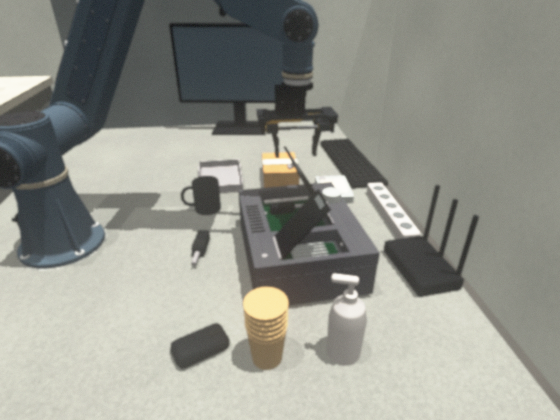

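View pics/wrist0.png

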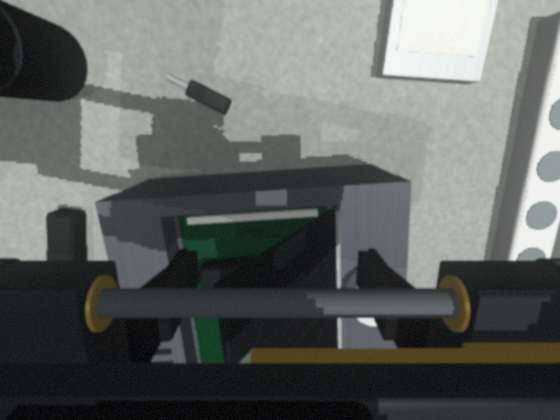

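The scene picture shows the PC at about (255,195), the mug at (388,258), the tray at (420,348) and the carton at (312,365). Driver lookalikes are a small one on the bench at (307,276), a large one on the bench at (351,213), and a dark block in the wide bay at about (265,198). By the description I want the one in the bay. I'll check it in a crop.

```bash
cat > m.py <<'E'
from h import *
P=[];I=[]
for n in("scene","side","wrist"):
    c=dict(np.load(n+"0.npz"));w=cloud(c);P.append(w.reshape(-1,3));I.append(c["pixels"].reshape(-1,3))
    for nm,lo,hi,bx in (("casetop",.12,.13,(.42,.85,-.3,.3)),("trayrim",.026,.034,(.3,.65,.25,.65))):
        m=(w[...,2]>lo)&(w[...,2]<hi)&(w[...,0]>bx[0])&(w[...,0]<bx[1])&(w[...,1]>bx[2])&(w[...,1]<bx[3])
        q=w[m][:,:2].astype(np.float32)
        print(n,nm,len(q),cv2.minAreaRect(q*1000) if len(q)>20 else "", np.percentile(q,[1,99],axis=0).round(3).tolist() if len(q) else "")
c=dict(np.load("scene0.npz"));im=c["pixels"][130:260,170:340];im=cv2.resize(im,None,fx=4.5,fy=4.5,interpolation=cv2.INTER_CUBIC)
cv2.imwrite("pics/crop1.png",cv2.convertScaleAbs(im,alpha=2,beta=20))
E
python3 m.py
```

```text
scene casetop 3751 ((610.89794921875, -140.35877990722656), (262.1395568847656, 333.8253173828125), 3.813788414001465) [[0.477, -0.295], [0.745, 0.029]]
scene trayrim 948 ((490.9285888671875, 348.5671081542969), (195.57164001464844, 315.7218017578125), 89.9069595336914) [[0.335, 0.255], [0.643, 0.446]]
side casetop 3928 ((613.0821533203125, -141.0369873046875), (261.20751953125, 333.4864501953125), 3.6954526901245117) [[0.48, -0.299], [0.748, 0.022]]
side trayrim 89 ((473.122802734375, 351.8297119140625), (185.7708740234375, 285.72308349609375), 86.81871032714844) [[0.336, 0.252], [0.608, 0.445]]
wrist casetop 16823 ((607.0519409179688, -60.687042236328125), (261.0475158691406, 165.83523559570312), 3.9022376537323) [[0.476, -0.142], [0.733, 0.027]]
wrist trayrim 0
```

View pics/crop1.png

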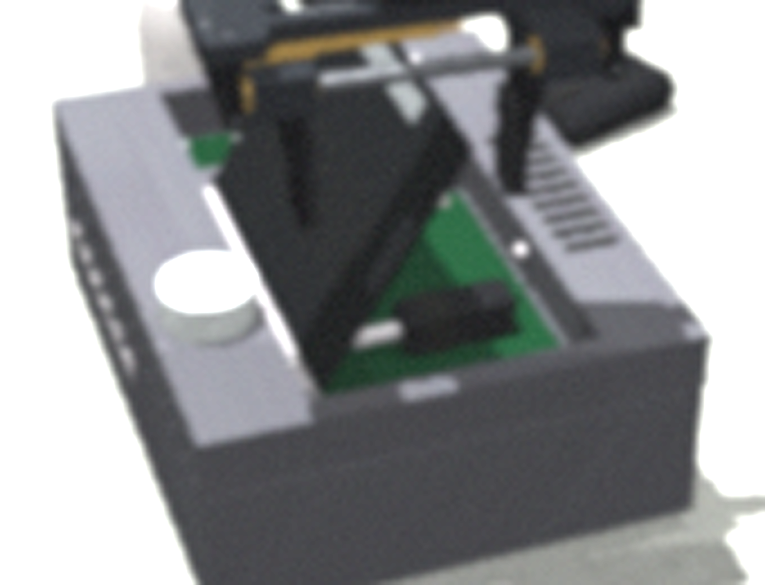

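The crop confirms it: the driver lies in the wide bay, handle at crop (460,315), blade pointing away from the robot at (375,333). That is scene pixel (272,200).

```bash
cat >> h.py <<'E'
PC=np.array([.612,-.1405]);YAW=.066
Rz=np.array([[np.cos(YAW),-np.sin(YAW)],[np.sin(YAW),np.cos(YAW)]])
def topc(w): return np.concatenate([(w[...,:2]-PC)@Rz,w[...,2:]],-1)
def fromc(p): p=np.asarray(p,float); return np.r_[PC+Rz@p[:2],p[2]]
E
cat > m2.py <<'E'
from h import *
for n in("scene","side","wrist"):
    c=dict(np.load(n+"0.npz"));w=cloud(c);p=topc(w);b=c["pixels"].astype(int)
    dark=b.max(-1)<60
    m=dark&(p[...,2]>.108)&(p[...,2]<.122)&(abs(p[...,0]+.02)<.055)&(p[...,1]>-.04)&(p[...,1]<.14)
    k,l,s,ce=cv2.connectedComponentsWithStats(m.astype(np.uint8))
    for i in range(1,k):
        if s[i,4]>25:
            q=p[l==i]*1000;print(n,"drv",s[i].tolist(),cv2.minAreaRect(q[:,:2].astype(np.float32)),np.percentile(q,[2,50,98],axis=0).round().tolist())
    for nm,y0,y1 in(("wide",-.045,.145),("narr",-.149,-.067)):
        m=dark&(p[...,2]>.14)&(p[...,2]<.26)&(p[...,1]>y0)&(p[...,1]<y1)&(abs(p[...,0])<.09)
        q=p[m]
        for hx in ((.07,) if nm=="wide" else (-.078,)):
            if len(q)>50:
                a=np.arctan2(q[:,2]-.125,abs(q[:,0]-hx));print(n,nm,len(q),np.percentile(a,[10,50,90]).round(3),np.percentile(q,[2,98],axis=0).round(3).tolist())
    m=(w[...,2]>.022)&(w[...,2]<.034)&(w[...,1]>.2)&(w[...,0]>.25)&(w[...,0]<.505)
    if m.sum()>30: print(n,"tray",m.sum(),cv2.minAreaRect((w[m][:,:2]*1000).astype(np.float32)))
    m=(w[...,2]>.05)&(w[...,2]<.1)&(w[...,1]>.08)&(w[...,0]<.62)&(w[...,0]>.3)
    if m.sum()>30: print(n,"mug/carton",np.percentile(w[m],[2,98],axis=0).round(3).tolist())
E
python3 m2.py
```

```text
scene drv [258, 192, 27, 13, 228] ((-24.962875366210938, 83.50972747802734), (60.071533203125, 26.829282760620117), 0.7585012316703796) [[-54.0, 72.0, 109.0], [-24.0, 89.0, 116.0], [4.0, 97.0, 119.0]]
scene wide 1833 [0.97  1.006 1.023] [[-0.008, -0.032, 0.142], [0.06, 0.144, 0.247]]
scene tray 1424 ((411.5201416015625, 338.8233947753906), (152.72250366210938, 213.26255798339844), 1.436038613319397)
scene mug/carton [[0.338, 0.103, 0.053], [0.618, 0.416, 0.095]]
side drv [271, 203, 23, 8, 83] ((-24.8076114654541, 73.66279602050781), (59.36140060424805, 15.684386253356934), 1.616470456123352) [[-54.0, 68.0, 108.0], [-20.0, 71.0, 113.0], [2.0, 81.0, 118.0]]
side narr 888 [0.771 0.817 0.832] [[-0.06, -0.149, 0.141], [0.005, -0.074, 0.216]]
side tray 205 ((417.37957763671875, 556.5751953125), (658.2418823242188, 159.37515258789062), 88.58482360839844)
side mug/carton [[0.312, 0.098, 0.051], [0.615, 0.88, 0.095]]
wrist drv [199, 261, 49, 27, 660] ((-33.178016662597656, 83.58355712890625), (45.42110061645508, 20.088579177856445), 2.3471968173980713) [[-54.0, 74.0, 109.0], [-41.0, 89.0, 116.0], [-15.0, 94.0, 118.0]]
wrist wide 9111 [1.006 1.018 1.029] [[-0.023, 0.042, 0.143], [0.064, 0.145, 0.247]]
wrist mug/carton [[0.385, 0.099, 0.051], [0.416, 0.168, 0.095]]
```

```bash
cat >> h.py <<'E'
def toolR(lean,yaw=YAW):  # camera side to the robot, fingers closing along y
    s,c=np.sin(lean),np.cos(lean)
    return R.from_euler('z',yaw)*R.from_matrix(np.array([[-c,0,s],[0,1,0],[-s,0,-c]]))
def row(g,Rt,p0,R0,off=.164):
    """g: world point for tool point 'off' ahead of TCP"""
    t=np.asarray(g)-off*Rt.as_matrix()[:,2]
    return np.r_[R0.inv().apply(t-p0)/.04,(R0.inv()*Rt).as_rotvec()].round(3),t.round(4)
def cur(): o=get_obs();return o["position"],R.from_quat(o["tool_rot"])
E
python3 - <<'E'
from h import *
p0=np.array([.625,0,.405]);R0=R.from_quat([.70711,.70711,0,0])
L=np.radians(25);T=toolR(L)
g=fromc([-.030,.0835,.117]);print("grasp",g)
a=T.as_matrix()[:,2]
print(row(g-.15*a,T,p0,R0)); print(row(g,T,p0,R0))
E
```

```text
grasp [ 0.57655832 -0.05916036  0.117     ]
(array([-1.698, -4.521,  0.085, -0.357, -0.334, -1.608]), array([ 0.4441, -0.0679,  0.4016]))
(array([-1.593, -2.94 ,  3.484, -0.357, -0.334, -1.608]), array([ 0.5074, -0.0637,  0.2656]))
```

move_arm:
  commands:
    - [[0, 0, -1.5, 0, 0, 0], [0, 0, -2.5, 0, 0, 0], [-1.7, -4.5, 0.1, -0.357, -0.334, -1.608], [-1.7, -4.5, 0.1, -0.357, -0.334, -1.608], [-1.7, -4.5, 0.1, -0.357, -0.334, -1.608], [-1.7, -4.5, 0.1, -0.357, -0.334, -1.608], [-1.7, -4.5, 0.1, -0.357, -0.334, -1.608], [-1.7, -4.5, 0.1, -0.357, -0.334, -1.608], [-1.7, -4.5, 0.1, -0.357, -0.334, -1.608], [-1.7, -4.5, 0.1, -0.357, -0.334, -1.608], [-1.7, -4.5, 0.1, -0.357, -0.334, -1.608], [-1.7, -4.5, 0.1, -0.357, -0.334, -1.608]]
  claw: -0.1

```text
time: 1.65
position: [0.4447, -0.0681, 0.4006]
tool_rot: [-0.031, 0.976, 0.007, 0.216]
ft_force: [-0.1, 0.0, 0.8]
grip_width: 0.0477
grip_force: 0.0
```

```bash
python3 - <<'E'
from h import *
o=get_obs();print(o["time"],o["position"],o["grip_width"],o["q"].round(2))
p,Rc=cur();T=toolR(np.radians(25));print("rot err",(Rc.inv()*T).as_rotvec())
c=camera("wrist");cv2.imwrite("pics/w1.png",c["pixels"]);w=cloud(c);q=topc(w)
b=c["pixels"]
for n in ("wrist","scene"):
    if n!="wrist": c=camera(n);q=topc(cloud(c))
    m=(c["pixels"].max(-1)<60)&(q[...,2]>.108)&(q[...,2]<.122)&(abs(q[...,0]+.02)<.055)&(q[...,1]>.04)&(q[...,1]<.125)
    k,l,s,ce=cv2.connectedComponentsWithStats(m.astype(np.uint8))
    for i in range(1,k):
        if s[i,4]>100: z=q[l==i]*1000;print(n,s[i],cv2.minAreaRect(z[:,:2].astype(np.float32)),np.percentile(z,[2,50,98],axis=0).round().tolist())
print(row(fromc([-.03,.0835,.117]),T,p,Rc))
E
```

```text
1.65 [ 0.44472572 -0.06809353  0.40059301] 0.04770716969629364 [-0.46  0.25  1.99  0.41  0.56 -2.41]
rot err [ 7.92024027e-05 -2.97785460e-04 -2.84810964e-03]
wrist [ 261  178   28   55 1009] ((-26.680063247680664, 81.30931854248047), (61.4700813293457, 24.380130767822266), 1.3610197305679321) [[-57.0, 70.0, 109.0], [-25.0, 81.0, 116.0], [2.0, 93.0, 117.0]]
scene [258 192  27  13 228] ((-24.978031158447266, 83.26188659667969), (61.11872100830078, 27.42436981201172), 2.3783106803894043) [[-54.0, 72.0, 109.0], [-24.0, 89.0, 116.0], [5.0, 97.0, 119.0]]
(array([ 1.000e-03,  5.000e-03,  3.722e+00,  0.000e+00, -0.000e+00,
       -3.000e-03]), array([ 0.5074, -0.0637,  0.2656]))
```

View pics/w1.png

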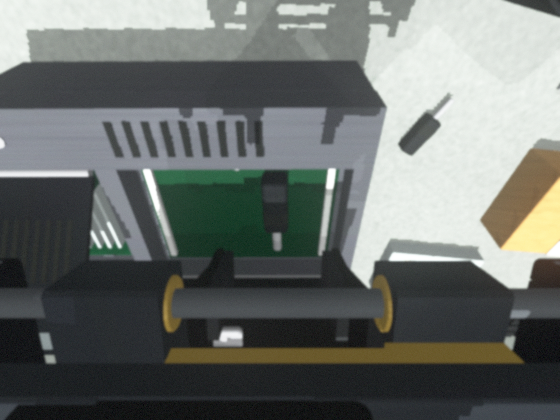

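The wrist view shows the driver handle at (275,200), blade at (277,240), centred between the fingers at (222/335). I'll insert along the tool axis.

move_arm:
  commands:
    - [[0, -0.01, 1.2, 0, 0, 0], [0, -0.01, 2.2, 0, 0, 0], [0, -0.01, 3, 0, 0, 0], [0, -0.01, 3.4, 0, 0, 0], [0, -0.01, 3.7, 0, 0, 0], [0, -0.01, 3.7, 0, 0, 0], [0, -0.01, 3.7, 0, 0, 0]]

```text
time: 2.62
position: [0.5075, -0.0642, 0.2669]
tool_rot: [-0.032, 0.976, 0.007, 0.217]
ft_force: [0.5, 0.1, 0.5]
grip_width: 0.0483
grip_force: 0.0
```

move_arm:
  commands:
    - [[0, 0, 0, 0, 0, 0], [0, 0, 0, 0, 0, 0], [0, 0, 0, 0, 0, 0], [0, 0, 0, 0, 0, 0], [0, 0, 0, 0, 0, 0], [0, 0, 0, 0, 0, 0]]
  claw: 1
  squeeze: 20

```text
time: 3.38
position: [0.5075, -0.0644, 0.267]
tool_rot: [-0.032, 0.976, 0.007, 0.217]
ft_force: [-2.3, -0.4, 5.4]
grip_width: 0.0239
grip_force: 20.0
```

```bash
python3 - <<'E'
from h import *
o=get_obs();print(o["time"],o["position"],o["grip_width"],o["grip_force"],o["ft_force"])
p,Rc=cur();T=toolR(np.radians(25))
print("grasp pc",topc((p+.164*Rc.as_matrix()[:,2])[None]))
up=np.array([0,0,1.]);a=Rc.as_matrix()[:,2]
print("tool z back 150",-3.75)
# tray target: handle centre z .020 above tray; grasp is +12 mm above handle centre
M=R.from_euler('z',.025)
T=toolR(np.radians(25),.025)
g=np.array([.4115-.020,.339,.0])
for z in (.25,.032): print(z,row(g+[0,0,z],T,p,Rc))
print(row(topc((p)[None])[0]*0+p-.15*a+[0,0,.05],Rc,p,Rc,0))
E
```

```text
3.375 [ 0.50749783 -0.06435984  0.26697012] 0.023851116315093623 20.00061124563217 [-2.3213686  -0.43356333  5.35645811]
grasp pc [[-0.02976853  0.08277081  0.11841745]]
tool z back 150 -3.75
0.25 (array([ 2.1940e+00,  1.0321e+01, -4.6650e+00,  1.7000e-02,  1.0000e-03,
        3.7000e-02]), array([0.3222, 0.3373, 0.3986]))
0.032 (array([4.5030e+00, 1.0324e+01, 2.7100e-01, 1.7000e-02, 1.0000e-03,
       3.7000e-02]), array([0.3222, 0.3373, 0.1806]))
(array([-5.300e-01, -1.000e-03, -4.882e+00,  0.000e+00,  0.000e+00,
        0.000e+00]), array([ 0.4441, -0.0685,  0.4528]))
```

move_arm:
  commands:
    - [[0, 0, -0.6, 0, 0, 0], [0, 0, -1.6, 0, 0, 0], [0, 0, -2.8, 0, 0, 0], [0, 0, -4, 0, 0, 0], [0.6, 1.1, -4.3, 0, 0, 0], [1, 2.4, -4.6, 0, 0, 0.01], [1.4, 3.7, -4.6, 0.01, 0, 0.02], [1.8, 5, -4.6, 0.017, 0, 0.037], [2.2, 6.3, -4.6, 0.017, 0, 0.037], [2.2, 7.6, -4.6, 0.017, 0, 0.037], [2.2, 8.9, -4.6, 0.017, 0, 0.037], [2.2, 10, -4.6, 0.017, 0, 0.037]]

```text
time: 4.88
position: [0.3229, 0.3268, 0.3957]
tool_rot: [-0.013, 0.976, 0.003, 0.216]
ft_force: [1.0, -0.7, -0.7]
grip_width: 0.0237
grip_force: 20.0
```

```bash
python3 - <<'E'
from h import *
o=get_obs();print(o["time"],o["position"],o["grip_width"],o["grip_force"],o["q"].round(2))
p,Rc=cur()
T=toolR(np.radians(25),.025)
g=np.array([.4115-.020,.339,.0])
for z in (.25,.1,.035,.0305): print(z,row(g+[0,0,z],T,p,Rc))
c=camera("wrist");im=c["pixels"];c2=camera("scene")
cv2.imwrite("pics/w2.png",np.hstack([cv2.resize(im,(400,300)),cv2.resize(c2["pixels"],(400,300))]))
E
```

```text
4.875 [0.32290985 0.32676319 0.39574274] 0.023663388247706127 19.996874034404755 [ 0.61  0.29  1.94 -0.44  0.59 -0.66]
0.25 (array([-0.021,  0.263, -0.07 ,  0.   , -0.   ,  0.002]), array([0.3222, 0.3373, 0.3986]))
0.1 (array([ 1.562e+00,  2.650e-01,  3.329e+00,  0.000e+00, -0.000e+00,
        2.000e-03]), array([0.3222, 0.3373, 0.2486]))
0.035 (array([ 2.248e+00,  2.660e-01,  4.802e+00,  0.000e+00, -0.000e+00,
        2.000e-03]), array([0.3222, 0.3373, 0.1836]))
0.0305 (array([ 2.296e+00,  2.660e-01,  4.904e+00,  0.000e+00, -0.000e+00,
        2.000e-03]), array([0.3222, 0.3373, 0.1791]))
```

View pics/w2.png

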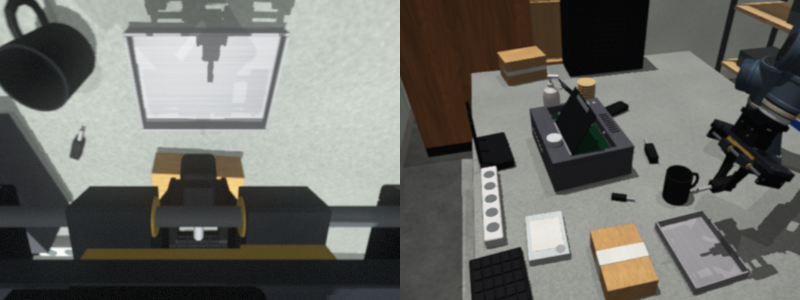

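The driver is held firmly, with its handle at (198,180) in the left half. The tray is clear, at (205,80). Lowering now.

move_arm:
  commands:
    - [[0.4, 0.25, 0.9, 0, 0, 0], [0.9, 0.25, 2, 0, 0, 0], [1.4, 0.26, 3, 0, 0, 0], [1.8, 0.26, 3.8, 0, 0, 0], [2.05, 0.26, 4.4, 0, 0, 0], [2.2, 0.26, 4.7, 0, 0, 0], [2.26, 0.26, 4.82, 0, 0, 0], [2.26, 0.26, 4.82, 0, 0, 0], [2.26, 0.26, 4.82, 0, 0, 0]]

```text
time: 6.1
position: [0.3306, 0.3453, 0.1952]
tool_rot: [-0.011, 0.978, -0.002, 0.209]
ft_force: [-0.2, -0.4, -0.5]
grip_width: 0.024
grip_force: 20.0
```

```bash
python3 - <<'E'
from h import *
p,Rc=cur();print(p+.164*Rc.as_matrix()[:,2])
c=camera("scene");w=cloud(c)
m=(c["pixels"].max(-1)<60)&(abs(w[...,0]-.41)<.07)&(abs(w[...,1]-.339)<.09)&(w[...,2]<.05)
print(m.sum(),np.percentile(w[m],[2,50,98],axis=0).round(3).tolist())
E
```

```text
[0.39770451 0.34537244 0.04559723]
670 [[0.34, 0.266, 0.003], [0.406, 0.349, 0.042], [0.433, 0.369, 0.048]]
```

```bash
python3 - <<'E'
from h import *
o=get_obs();print(o["q"].round(3))
p,Rc=cur();T=toolR(np.radians(25),.025)
g=np.array([.41-.003,.375,.0])
for t in (25,20):
  T=toolR(np.radians(t),.025)
  for z in (.046,.032): print(t,z,row(g+[0,0,z],T,p,Rc))
E
```

```text
[ 0.637  0.727  2.034 -1.43   0.248  0.426]
25 0.046 (array([-0.174,  0.695,  0.086, -0.01 , -0.015,  0.001]), array([0.3377, 0.3733, 0.1946]))
25 0.032 (array([-0.031,  0.698,  0.406, -0.01 , -0.015,  0.001]), array([0.3377, 0.3733, 0.1806]))
20 0.046 (array([-0.532,  0.695,  0.096, -0.01 ,  0.072,  0.   ]), array([0.3509, 0.3736, 0.2001]))
20 0.032 (array([-0.389,  0.698,  0.416, -0.01 ,  0.072,  0.   ]), array([0.3509, 0.3736, 0.1861]))
```

```bash
python3 - <<'E'
from h import *
p,Rc=cur()
for y in (.5,.75):
  T=toolR(np.radians(25),y)
  g=np.array([.398,.335,.0])
  for z in (.12,.032): print(y,z,row(g+[0,0,z],T,p,Rc))
print("lift", (Rc.inv().apply([0,0,.07])/.04).round(2))
w=cloud(dict(np.load("scene0.npz")));m=(w[...,2]>.085)&(w[...,2]<.1)&(w[...,1]>.05)&(w[...,1]<.25)&(w[...,0]>.3)&(w[...,0]<.5)
print(np.percentile(w[m],[1,50,99],axis=0).round(3).tolist())
E
```

```text
0.5 0.12 (array([-0.877, -1.109, -1.608, -0.207, -0.017, -0.432]), array([0.3372, 0.3018, 0.2686]))
0.5 0.032 (array([ 0.023, -1.088,  0.4  , -0.207, -0.017, -0.432]), array([0.3372, 0.3018, 0.1806]))
0.75 0.12 (array([-1.099, -1.464, -1.505, -0.311, -0.018, -0.659]), array([0.3473, 0.2878, 0.2686]))
0.75 0.032 (array([-0.2  , -1.444,  0.503, -0.311, -0.018, -0.659]), array([0.3473, 0.2878, 0.1806]))
lift [-0.72 -0.02 -1.6 ]
[[0.337, 0.1, 0.085], [0.376, 0.142, 0.092], [0.415, 0.179, 0.097]]
```

The wrist joint 4 is at its limit in this pose. I'll lift, yaw the tool into the arm's plane, use a smaller lean (blade about 12° down), and set it down that way.

```bash
python3 - <<'E'
from h import *
p,Rc=cur()
T=toolR(np.radians(13),.6)
g=np.array([.397,.337,.0])
for z in (.15,.045,.038): print(z,row(g+[0,0,z],T,p,Rc))
print("lift", (Rc.inv().apply([0,0,.12])/.04).round(2))
E
```

```text
0.15 (array([-1.976, -0.774, -2.246, -0.193,  0.186, -0.546]), array([0.3666, 0.3162, 0.3098]))
0.045 (array([-0.903, -0.75 ,  0.149, -0.193,  0.186, -0.546]), array([0.3666, 0.3162, 0.2048]))
0.038 (array([-0.831, -0.748,  0.309, -0.193,  0.186, -0.546]), array([0.3666, 0.3162, 0.1978]))
lift [-1.23 -0.03 -2.74]
```

move_arm:
  commands:
    - [[-0.5, 0, -1, 0, 0, 0], [-1.2, -0.03, -2.7, 0, 0, 0], [-1.2, -0.03, -2.7, 0, 0, 0], [-2, -0.8, -2.3, -0.19, 0.186, -0.546], [-2, -0.8, -2.3, -0.19, 0.186, -0.546], [-2, -0.8, -2.3, -0.19, 0.186, -0.546], [-2, -0.8, -2.3, -0.19, 0.186, -0.546], [-2, -0.8, -2.3, -0.19, 0.186, -0.546], [-2, -0.8, -2.3, -0.19, 0.186, -0.546], [-2, -0.8, -2.3, -0.19, 0.186, -0.546]]

```text
time: 7.4
position: [0.3664, 0.315, 0.3114]
tool_rot: [-0.292, 0.95, 0.032, 0.108]
ft_force: [-0.1, -0.6, -0.5]
grip_width: 0.0236
grip_force: 20.0
```

```bash
python3 - <<'E'
from h import *
o=get_obs();print(o["q"].round(2),o["grip_width"])
p,Rc=cur()
T=toolR(np.radians(13),.6);print((Rc.inv()*T).as_rotvec())
g=np.array([.397,.337,.0])
for z in (.15,.06,.04,.036): print(z,row(g+[0,0,z],T,p,Rc))
E
```

```text
[ 0.47  0.47  1.94  0.05  0.51 -1.74] 0.02359452647386129
[-0.00366467 -0.00172548 -0.00324769]
0.15 (array([-0.01 ,  0.021,  0.044, -0.004, -0.002, -0.003]), array([0.3666, 0.3162, 0.3098]))
0.06 (array([ 4.920e-01,  2.800e-02,  2.237e+00, -4.000e-03, -2.000e-03,
       -3.000e-03]), array([0.3666, 0.3162, 0.2198]))
0.04 (array([ 6.040e-01,  2.900e-02,  2.725e+00, -4.000e-03, -2.000e-03,
       -3.000e-03]), array([0.3666, 0.3162, 0.1998]))
0.036 (array([ 6.260e-01,  3.000e-02,  2.822e+00, -4.000e-03, -2.000e-03,
       -3.000e-03]), array([0.3666, 0.3162, 0.1958]))
```

move_arm:
  commands:
    - [[0.2, 0.02, 0.9, 0, 0, 0], [0.4, 0.02, 1.8, 0, 0, 0], [0.52, 0.03, 2.35, 0, 0, 0], [0.58, 0.03, 2.6, 0, 0, 0], [0.6, 0.03, 2.72, 0, 0, 0], [0.6, 0.03, 2.72, 0, 0, 0], [0.6, 0.03, 2.72, 0, 0, 0]]

```text
time: 8.28
position: [0.3671, 0.3166, 0.2005]
tool_rot: [-0.293, 0.95, 0.032, 0.108]
ft_force: [0.4, 1.0, -0.4]
grip_width: 0.0239
grip_force: 20.0
```

```bash
python3 - <<'E'
from h import *
o=get_obs();p,Rc=cur();print(o["q"].round(2),p+.164*Rc.as_matrix()[:,2],o["ft_force"])
a=camera("scene");b=camera("side")
im=a["pixels"][200:420,300:520]
cv2.imwrite("pics/w3.png",cv2.convertScaleAbs(cv2.resize(im,(600,600),interpolation=cv2.INTER_CUBIC),alpha=1.5,beta=10))
E
```

```text
[ 0.47  0.7   2.    0.12  0.22 -1.81] [0.39775595 0.336967   0.04069327] [ 0.36984517  1.03953251 -0.3583621 ]
```

View pics/w3.png

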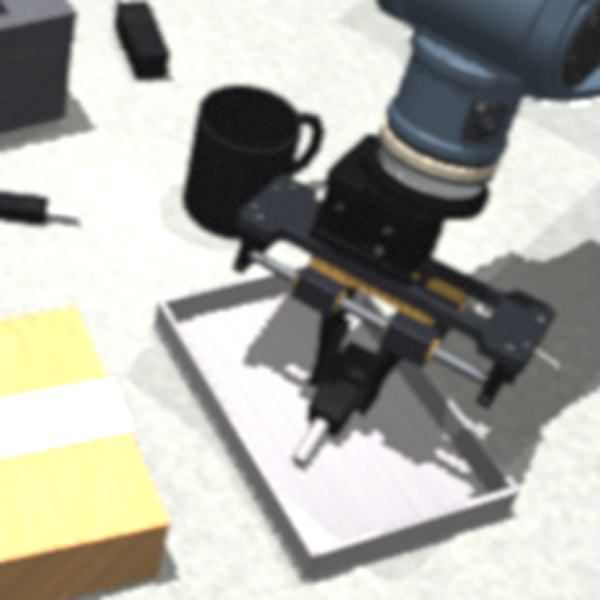

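The driver sits just above the tray floor, handle at (340,395) and tip at (303,460), inside the walls. I'll lower it a few mm more, release and back off.

move_arm:
  commands:
    - [[0.01, 0, 0.05, 0, 0, 0], [0.025, 0, 0.1, 0, 0, 0], [0.025, 0, 0.1, 0, 0, 0], [0.025, 0, 0.1, 0, 0, 0]]

```text
time: 8.88
position: [0.3668, 0.3163, 0.1959]
tool_rot: [-0.293, 0.95, 0.032, 0.108]
ft_force: [-0.6, -0.2, 4.2]
grip_width: 0.0239
grip_force: 20.0
```

move_arm:
  commands:
    - [[0, 0, 0, 0, 0, 0], [0, 0, 0, 0, 0, 0], [0, 0, 0, 0, 0, 0], [0, 0, 0, 0, 0, 0], [0, 0, -0.5, 0, 0, 0], [0, 0, -1.3, 0, 0, 0], [0, 0, -2.5, 0, 0, 0], [0, 0, -4, 0, 0, 0], [0, 0, -5, 0, 0, 0], [0, 0, -5, 0, 0, 0]]
  claw: -0.1

```text
time: 10.12
position: [0.3296, 0.2917, 0.3935]
tool_rot: [-0.293, 0.949, 0.033, 0.111]
ft_force: [-0.5, 0.5, 0.4]
grip_width: 0.0474
grip_force: 0.0
```

```bash
python3 - <<'E'
from h import *
o=get_obs();print(o["time"],o["q"].round(2),o["position"],o["grip_width"])
for n in("scene","side"):
    c=camera(n);w=cloud(c)
    m=(c["pixels"].max(-1)<60)&(abs(w[...,0]-.4115)<.068)&(abs(w[...,1]-.339)<.095)&(w[...,2]>.008)&(w[...,2]<.05)
    print(n,m.sum());
    if m.sum()>20: print(cv2.minAreaRect((w[m][:,:2]*1000).astype(np.float32)),np.percentile(w[m],[2,50,98],axis=0).round(3).tolist())
    p=topc(w);d=c["pixels"].max(-1)<60
    # covers
    for nm,y0,y1,hx in(("wide",-.045,.145,.07),("narr",-.149,-.067,-.078)):
        k=d&(p[...,2]>.14)&(p[...,2]<.26)&(p[...,1]>y0)&(p[...,1]<y1)&(abs(p[...,0])<.09);q=p[k]
        if len(q)>50:
            a=np.arctan2(q[:,2]-.125,abs(q[:,0]-hx));print(n,nm,len(q),np.percentile(a,[10,50,90]).round(3),np.percentile(q,[2,98],axis=0).round(3).tolist())
# press plan: gripper shut, tips
p,Rc=cur()
for lean in (0,):
  T=toolR(lean,.066)
  for g in ([-.03,.05,.32],): print(row(fromc(g),T,p,Rc,.182))
E
```

```text
10.125 [ 0.46  0.27  1.96  0.04  0.69 -1.74] [0.32962065 0.29173252 0.39348409] 0.04740253514470343
scene 413
((374.4670715332031, 314.182861328125), (130.13424682617188, 34.51160430908203), 48.147579193115234) [[0.371, 0.319, 0.011], [0.401, 0.344, 0.028], [0.426, 0.363, 0.03]]
scene wide 2366 [0.978 1.006 1.023] [[-0.006, -0.04, 0.142], [0.059, 0.143, 0.247]]
scene narr 85 [0.822 0.84  0.845] [[-0.016, -0.132, 0.194], [0.021, -0.068, 0.234]]
side 0
side narr 968 [0.772 0.819 0.834] [[-0.06, -0.148, 0.142], [0.007, -0.073, 0.219]]
(array([ -0.372, -11.452,  -2.744,   0.058,   0.22 ,   0.53 ]), array([ 0.5788, -0.0926,  0.502 ]))
```

The driver lies flat and released: its top is at z 0.028, and both covers are up (1.0 and 0.82 rad). Next come the covers.

```bash
python3 - <<'E'
from h import *
p,Rc=cur();T=toolR(0,.066)
print("lift",(Rc.inv().apply([0,0,.13])/.04).round(2))
for g in ([.035,.051,.32],): print(row(fromc(g),T,p,Rc,.182))
E
```

```text
lift [-0.73 -0.01 -3.17]
(array([ -1.75 , -12.254,  -2.427,   0.058,   0.22 ,   0.53 ]), array([ 0.6436, -0.0873,  0.502 ]))
```

move_arm:
  commands:
    - [[-0.35, 0, -1.5, 0, 0, 0], [-0.73, 0, -3, 0, 0, 0], [-0.8, -1.2, -3, 0, 0.05, 0.1], [-1, -2.5, -2.9, 0.02, 0.1, 0.2], [-1.2, -4, -2.8, 0.03, 0.15, 0.3], [-1.4, -5.4, -2.7, 0.04, 0.2, 0.4], [-1.5, -6.8, -2.6, 0.058, 0.22, 0.5], [-1.6, -8.2, -2.5, 0.058, 0.22, 0.53], [-1.7, -9.6, -2.45, 0.058, 0.22, 0.53], [-1.75, -11, -2.43, 0.058, 0.22, 0.53], [-1.75, -12.25, -2.43, 0.058, 0.22, 0.53], [-1.75, -12.25, -2.43, 0.058, 0.22, 0.53]]
  claw: 1

```text
time: 11.72
position: [0.6458, -0.0907, 0.4979]
tool_rot: [-0.031, 1.0, 0.0, -0.002]
ft_force: [-0.3, -0.0, 0.0]
grip_width: 0.0005
grip_force: 0.0
```

```bash
python3 - <<'E'
from h import *
o=get_obs();print(o["q"].round(2),o["grip_width"],o["ft_force"])
p,Rc=cur();T=toolR(0,.066);print(topc((p+.182*Rc.as_matrix()[:,2])[None]))
for x,z in ((.025,.25),(.013,.234),(-.011,.218),(-.0295,.1995),(-.045,.1776),(-.055,.152),(-.058,.136),(-.062,.125),(-.062,.12)): print(x,z,row(fromc([x,.051,z]),T,p,Rc,.182)[0])
c=camera("scene");q=topc(cloud(c));k=(c["pixels"].max(-1)<60)&(q[...,2]>.2)&(q[...,2]<.3)&(abs(q[...,0])<.1)&(abs(q[...,1]-.05)<.1)
cv2.imwrite("pics/w4.png",cv2.resize(c["pixels"][100:280,160:400],None,fx=3,fy=3))
E
```

```text
[-0.31  0.48  1.24 -0.    1.42 -1.94] 0.0004522283074275757 [-0.32472567 -0.04367763  0.01262299]
[[0.03627181 0.04753688 0.31589443]]
0.025 0.25 [ 0.294  0.087  1.649  0.    -0.004 -0.005]
0.013 0.234 [ 0.592  0.085  2.05   0.    -0.004 -0.005]
-0.011 0.218 [ 1.191  0.082  2.452  0.    -0.004 -0.005]
-0.0295 0.1995 [ 1.651  0.08   2.917  0.    -0.004 -0.005]
-0.045 0.1776 [ 2.037  0.078  3.466  0.    -0.004 -0.005]
-0.055 0.152 [ 2.284e+00  7.600e-02  4.107e+00  0.000e+00 -4.000e-03 -5.000e-03]
-0.058 0.136 [ 2.357e+00  7.600e-02  4.507e+00  0.000e+00 -4.000e-03 -5.000e-03]
-0.062 0.125 [ 2.456e+00  7.500e-02  4.782e+00  0.000e+00 -4.000e-03 -5.000e-03]
-0.062 0.12 [ 2.456e+00  7.500e-02  4.907e+00  0.000e+00 -4.000e-03 -5.000e-03]
```

View pics/w4.png

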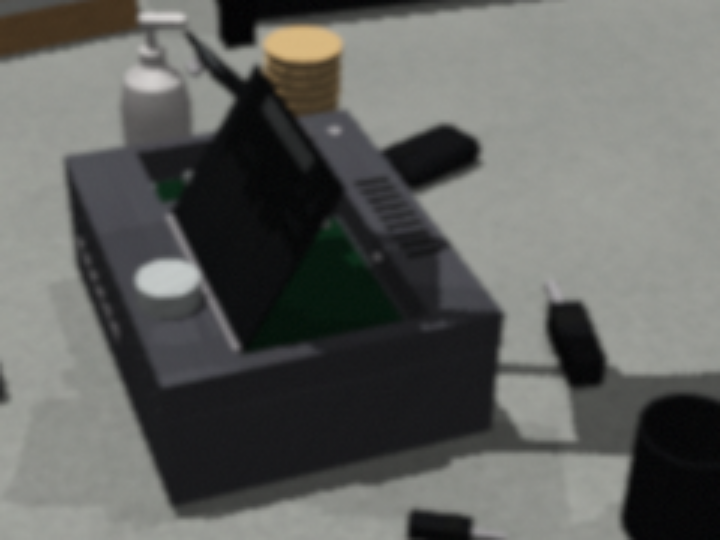

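The wide cover is upright with its edge at (300,130), and the gripper is just above the crop. Following the arc down now.

move_arm:
  commands:
    - [[0.15, 0.08, 0.9, 0, 0, 0], [0.3, 0.08, 1.65, 0, 0, 0], [0.6, 0.08, 2.05, 0, 0, 0], [1.2, 0.08, 2.45, 0, 0, 0], [1.65, 0.08, 2.92, 0, 0, 0], [2.04, 0.08, 3.46, 0, 0, 0], [2.28, 0.08, 4.1, 0, 0, 0], [2.36, 0.08, 4.5, 0, 0, 0], [2.42, 0.08, 4.65, 0, 0, 0], [2.42, 0.08, 4.65, 0, 0, 0]]

```text
time: 13.02
position: [0.547, -0.0887, 0.3165]
tool_rot: [-0.033, 0.999, 0.001, 0.0]
ft_force: [1.1, 2.0, 4.3]
grip_width: 0.0004
grip_force: 2.0
```

```bash
cat > cov.py <<'E'
from h import *
o=get_obs();print(o["time"],o["ft_force"].round(1))
p,Rc=cur();print("tip pc",topc((p+.182*Rc.as_matrix()[:,2])[None]).round(4))
for n in("scene","side"):
    c=camera(n);q=topc(cloud(c));d=c["pixels"].max(-1)<60
    for nm,y0,y1,hx in(("wide",-.045,.145,.07),("narr",-.149,-.067,-.078)):
        # free-edge strip heights, dark pixels
        k=d&(q[...,1]>y0)&(q[...,1]<y1)&(abs(q[...,0]+.004)<.07)&(q[...,2]>.12)&(q[...,2]<.26);s=q[k]
        if len(s)>30:
            a=np.arctan2(s[:,2]-.125,abs(s[:,0]-hx));far=abs(s[:,0]-hx)>.05
            print(n,nm,len(s),np.percentile(a[far],[10,25,50,75,90]).round(3) if far.any() else '')
E
python3 cov.py
```

```text
13.025 [1.1 2.  4.3]
tip pc [[-0.0613  0.0562  0.1345]]
scene wide 4006 [0.046 0.058 0.073 0.742 0.825]
scene narr 240 [0.816 0.827 0.838 0.842 0.844]
side wide 799 [0.054 0.06  0.08  0.657 0.747]
side narr 975 [0.813 0.82  0.825 0.831 0.836]
```

move_arm:
  commands:
    - [[0.03, 0, 0.1, 0, 0, 0], [0.06, 0, 0.2, 0, 0, 0], [0.06, 0, 0.28, 0, 0, 0], [0.06, 0, 0.28, 0, 0, 0]]

```text
time: 13.62
position: [0.5449, -0.0899, 0.3052]
tool_rot: [-0.033, 0.999, 0.0, 0.001]
ft_force: [0.6, 3.0, 6.9]
grip_width: 0.0009
grip_force: 3.4
```

```bash
python3 cov.py
```

```text
13.625 [0.6 3.  6.9]
tip pc [[-0.0634  0.0549  0.1232]]
scene wide 3961 [-0.032 -0.022 -0.005  0.694  0.778]
scene narr 236 [0.814 0.827 0.838 0.842 0.844]
side wide 835 [-0.028 -0.021  0.089  0.645  0.751]
side narr 985 [0.815 0.82  0.826 0.832 0.836]
```

move_arm:
  commands:
    - [[0, 0, 0.08, 0, 0, 0], [0, 0, 0.15, 0, 0, 0], [0, 0, 0.2, 0, 0, 0], [0, 0, 0.2, 0, 0, 0]]

```text
time: 14.22
position: [0.545, -0.0899, 0.2994]
tool_rot: [-0.033, 0.999, -0.0, 0.001]
ft_force: [-2.4, 3.8, 20.6]
grip_width: 0.0005
grip_force: 10.3
```

```bash
python3 cov.py
```

```text
14.225 [-2.4  3.8 20.6]
tip pc [[-0.0631  0.0548  0.1174]]
scene wide 2832 [-0.06  -0.042  0.63   0.728  0.781]
scene narr 235 [0.813 0.826 0.838 0.842 0.844]
side wide 513 [0.015 0.487 0.6   0.717 0.768]
side narr 967 [0.813 0.82  0.826 0.83  0.835]
```

Lift off and check that the wide cover holds. I'll also locate the bottle and cups near the narrow side.

move_arm:
  commands:
    - [[0, 0, -0.6, 0, 0, 0], [0, 0, -2, 0, 0, 0], [0, 0, -3.5, 0, 0, 0], [0, 0, -4.7, 0, 0, 0], [0, 0, -4.7, 0, 0, 0]]

```text
time: 14.95
position: [0.5449, -0.0906, 0.4884]
tool_rot: [-0.033, 0.999, -0.002, 0.003]
ft_force: [0.6, -0.5, -0.4]
grip_width: 0.0004
grip_force: 0.0
```

```bash
python3 cov.py; python3 - <<'E'
from h import *
for n in("side","scene"):
    c=camera(n);q=topc(cloud(c))
    m=(q[...,1]<-.17)&(q[...,1]>-.45)&(abs(q[...,0])<.2)&(q[...,2]>.1)&(q[...,2]<.23)
    k,l,s,ce=cv2.connectedComponentsWithStats(m.astype(np.uint8))
    for i in range(1,k):
        if s[i,4]>30: print(n,s[i].tolist(),np.percentile(q[l==i],[1,99],axis=0).round(3).tolist())
p,Rc=cur();T=toolR(0,.066)
for x,z in ((-.03,.29),(-.02,.25),(-.005,.222),(.02,.198),(.035,.177),(.045,.152),(.048,.136),(.052,.125),(.052,.117)): print(x,z,row(fromc([x,-.108,z]),T,p,Rc,.182)[0])
cv2.imwrite("pics/w5.png",cv2.resize(camera("side")["pixels"][140:380,180:460],None,fx=2.4,fy=2.4))
E
```

```text
14.95 [ 0.6 -0.5 -0.4]
tip pc [[-0.0625  0.0534  0.3064]]
scene wide 2683 [-0.011 -0.002  0.007  0.016  0.025]
scene narr 251 [0.807 0.825 0.838 0.842 0.845]
side wide 49 [-0.004  0.002  0.007  0.011  0.014]
side narr 916 [0.814 0.82  0.826 0.831 0.837]
side [329, 274, 37, 55, 1303] [[-0.012, -0.324, 0.101], [0.044, -0.277, 0.185]]
side [243, 287, 45, 50, 1842] [[-0.16, -0.314, 0.102], [-0.089, -0.243, 0.142]]
scene [201, 104, 22, 34, 441] [[-0.011, -0.299, 0.101], [0.047, -0.26, 0.184]]
scene [248, 109, 27, 25, 549] [[-0.16, -0.309, 0.101], [-0.09, -0.237, 0.142]]
-0.03 0.29 [-8.680e-01 -4.068e+00  2.560e-01  1.000e-03 -5.000e-03 -0.000e+00]
-0.02 0.25 [-1.123e+00 -4.069e+00  1.255e+00  1.000e-03 -5.000e-03 -0.000e+00]
-0.005 0.222 [-1.501e+00 -4.070e+00  1.953e+00  1.000e-03 -5.000e-03 -0.000e+00]
0.02 0.198 [-2.129e+00 -4.070e+00  2.550e+00  1.000e-03 -5.000e-03 -0.000e+00]
0.035 0.177 [-2.506e+00 -4.071e+00  3.073e+00  1.000e-03 -5.000e-03 -0.000e+00]
0.045 0.152 [-2.759e+00 -4.072e+00  3.697e+00  1.000e-03 -5.000e-03 -0.000e+00]
0.048 0.136 [-2.836e+00 -4.072e+00  4.097e+00  1.000e-03 -5.000e-03 -0.000e+00]
0.052 0.125 [-2.937e+00 -4.072e+00  4.371e+00  1.000e-03 -5.000e-03 -0.000e+00]
0.052 0.117 [-2.938e+00 -4.073e+00  4.571e+00  1.000e-03 -5.000e-03 -0.000e+00]
```

View pics/w5.png

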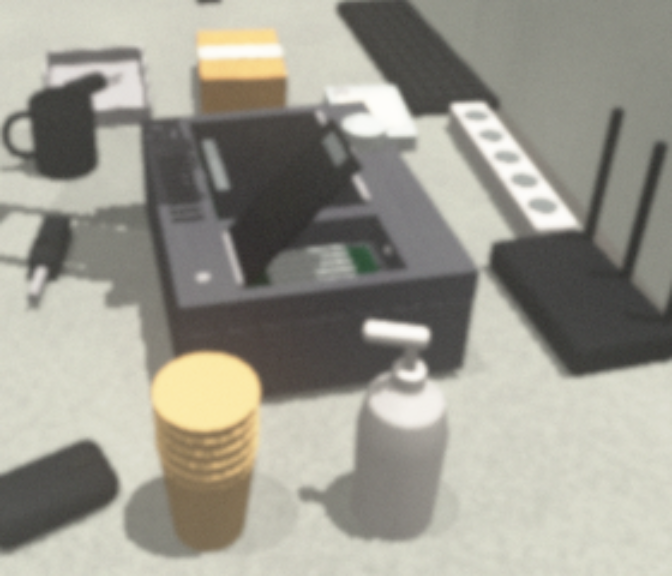

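The wide cover is flush and holding at (270,160), and the narrow one is still up at (290,190). The driver is in the tray at (85,85), and the bottle and cups are clear. Now the narrow cover.

move_arm:
  commands:
    - [[-0.4, -1.4, 0, 0, 0, 0], [-0.8, -2.8, 0.1, 0, 0, 0], [-0.87, -4.05, 0.25, 0, 0, 0], [-1.1, -4.07, 1.25, 0, 0, 0], [-1.5, -4.07, 1.95, 0, 0, 0], [-2.13, -4.07, 2.55, 0, 0, 0], [-2.5, -4.07, 3.07, 0, 0, 0], [-2.76, -4.07, 3.7, 0, 0, 0], [-2.84, -4.07, 4.1, 0, 0, 0], [-2.92, -4.07, 4.25, 0, 0, 0], [-2.92, -4.07, 4.25, 0, 0, 0]]

```text
time: 16.58
position: [0.6712, -0.2452, 0.3142]
tool_rot: [-0.033, 0.999, 0.0, -0.001]
ft_force: [0.3, -0.4, -0.2]
grip_width: 0.0007
grip_force: 0.0
```

```bash
python3 cov.py
```

```text
16.575 [ 0.3 -0.4 -0.2]
tip pc [[ 0.0519 -0.1082  0.1322]]
scene wide 3151 [-0.011 -0.002  0.007  0.016  0.025]
scene narr 1129 [0.018 0.031 0.046 0.698 0.791]
side wide 510 [-0.01  -0.003  0.005  0.013  0.018]
side narr 1343 [0.02  0.027 0.035 0.064 0.821]
```

move_arm:
  commands:
    - [[-0.02, 0, 0.1, 0, 0, 0], [-0.02, 0, 0.2, 0, 0, 0], [-0.02, 0, 0.3, 0, 0, 0], [-0.02, 0, 0.38, 0, 0, 0], [-0.02, 0, 0.38, 0, 0, 0]]

```text
time: 17.3
position: [0.6727, -0.2449, 0.3065]
tool_rot: [-0.033, 0.999, -0.001, 0.001]
ft_force: [-8.7, 3.5, 25.9]
grip_width: 0.0007
grip_force: 13.4
```

```bash
python3 cov.py
```

```text
17.3 [-8.7  3.5 25.9]
tip pc [[ 0.054  -0.1086  0.1245]]
scene wide 3133 [-0.01  -0.002  0.008  0.017  0.025]
scene narr 1115 [-0.022 -0.011  0.009  0.693  0.781]
side wide 485 [-0.009 -0.002  0.005  0.013  0.02 ]
side narr 1355 [-0.02  -0.012 -0.003  0.063  0.817]
```

move_arm:
  commands:
    - [[0, 0, 0.07, 0, 0, 0], [0, 0, 0.07, 0, 0, 0], [0, 0, -0.8, 0, 0, 0], [0, 0, -2.2, 0, 0, 0], [0, 0, -3.7, 0, 0, 0], [0, 0, -4.8, 0, 0, 0], [0, 0, -4.8, 0, 0, 0]]

```text
time: 18.27
position: [0.6732, -0.2451, 0.4971]
tool_rot: [-0.033, 0.999, -0.003, 0.005]
ft_force: [0.4, -0.3, 0.1]
grip_width: 0.0003
grip_force: 0.0
```

```bash
python3 cov.py; python3 -c '
from h import *
for n in("side","scene"): 
    c=camera(n);cv2.imwrite(f"pics/f_{n}.png",c["pixels"])
'
python3 -c '
import cv2,numpy as np
cv2.imwrite("pics/f.png",np.hstack([cv2.resize(cv2.imread("pics/f_%s.png"%n),(400,300)) for n in("side","scene")]))'
```

```text
18.275 [ 0.4 -0.3  0.1]
tip pc [[ 0.0559 -0.1096  0.3152]]
scene wide 2688 [-0.01  -0.001  0.007  0.016  0.024]
scene narr 850 [-0.016 -0.006  0.004  0.012  0.02 ]
side wide 478 [-0.005  0.001  0.007  0.013  0.019]
side narr 940 [-0.008 -0.002  0.005  0.013  0.02 ]
```

View pics/f.png

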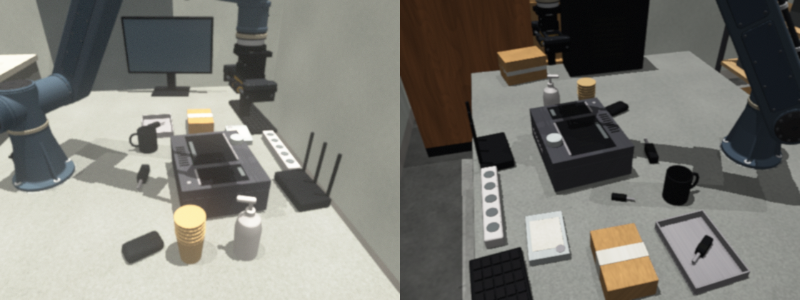

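Both covers are flush, at (210,150) and (220,173) in the side view. The driver lies in the tray at (703,248), nothing else has moved, and the arm is clear.

```bash
python3 -c '
from rig import *
print(hand_in())'
```

```text
the job is handed in; nothing more can be done
None
```

The middle-sized screwdriver lies flat and released in the tray, both covers are snapped shut and flush, and the job was handed in after about 18 s; the hand-in returned no verdict.

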